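Stand the fallen solvent tin back in its row and slot the divider in

TASK

The square solvent tin has fallen over in the rack and lies along it, across the divider slot. Stand it upright on its base in the empty space between the slot and the round container that its base lies next to, and let go; then take the steel divider from its parking block and put it in the slot across the rack, fully home. Leave the two round containers standing where they are.

Things in the scene. Friction and masses are not known exactly. Their poses are not given: they have to be found in the camera images.
- rack: Wooden rack (a lane), fixed to the bench across the front of the robot: plywood floor 120 mm wide (x), 420 mm long (y, along the lane), its top 28 mm above the origin, which is the centre of the underside. Side strips stand 6 mm above the floor, end strips 18 mm. z up. Turned by up to 0.3 rad.
- slot (a point): Centre of the mouth of the divider slot, at the level of the rack's floor (rack frame 0, -30, 28 mm). The slot runs across the lane (along the rack's x), 82 mm long, 9 mm wide (along y), 22 mm deep with a solid bottom, with square edges (no lead-in). Axes as the rack's.
- seat (a point): Point on the rack's floor in the middle of the empty space for the tin, 53 mm from the slot towards the rack's -y end (rack frame 0, -83, 28 mm). Axes as the rack's. About 90 mm is free along the lane between the slot and the round container at that end.
- tin: Square solvent tin, bare metal, paper label, black screw cap, 175 to 325 g. Body 50 x 50 x 100 mm, z from base to cap; then a shoulder and a cap 28 mm in diameter, 135 mm in all. Origin: centre of its base. At the start it lies flat on the rack's floor over the slot, z roughly along the rack's +y (within 0.1 rad), origin 25 mm above that floor.
- tub: Low round can, 68 mm in diameter and 65 mm tall, standing in the rack at one end (which end varies). Origin at the centre of its underside, z up. To be left alone.
- jar: Brown glass jar with a metal lid, 68 mm in diameter and 70 mm tall, standing in the rack at the other end. Origin at the centre of its underside, z up. To be left alone.
- divider: Upright steel blade 6 mm thick (x), 76 mm wide (y), 110 mm tall, with a square wooden grip 24 x 24 mm centred on top, 108 to 150 mm above the blade's lower edge; 220 g. Origin: centre of the lower edge, z up. Starts loose in the parking block, 22 mm deep; lifts straight up. In the rack's slot its width lies along the rack's x, either way round.
- park: Parking block for the divider: dark wood, 50 x 120 x 30 mm (x, y, z), fixed to the bench between the robot and the rack, with a slot along y 82 x 9 mm, 22 mm deep. Origin at the centre of its underside, z up.
There are look-alikes about, which are no part of the job. What is shaped like the divider but purple is not meant. What is shaped like the tin but yellow is not meant.

How it is judged:
On the way:
1. the tin stands upright, let go, in its space between the slot and the round container at the -y end (angle between tin's own z axis and vertical below 0.1 rad and y of tin in the frame of rack between -0.12 and -0.055 m and x of tin in the frame of rack between -0.035 and 0.035 m and z of tin in the frame of rack between 0.024 and 0.033 m and linear speed of tin below 0.03 m/s and contact force between the fingers and tin below 0.1 N), for 0.2 s.
At the end, for the whole second after the job is handed in: Tin upright (0.1 rad), still, on the rack's floor, base centre 25 to 90 mm from the slot's centre line towards the rack's -y end, within 35 mm of the lane's middle; divider at rest in the slot, within 4 mm of its bottom and 0.17 rad of vertical; can and jar upright within 20 mm of their start (angle between tin's own z axis and vertical below 0.1 rad and y of tin in the frame of rack between -0.12 and -0.055 m and x of tin in the frame of rack between -0.035 and 0.035 m and z of tin in the frame of rack between 0.024 and 0.033 m and linear speed of each of tin, divider below 0.03 m/s and angle between divider's own z axis and vertical below 0.17 rad and y of divider in the frame of rack between -0.036 and -0.024 m and x of divider in the frame of rack between -0.01 and 0.01 m and z of divider in the frame of rack between 0 and 0.01 m and angle between the x axis of divider and the y axis of rack, either way round below 0.12 rad and distance of each of tub, jar from where it was at the start of the episode below 0.02 m and angle between each of tub, jar's own z axis and vertical below 0.25 rad); the robot touches nothing.
It fails at once if the can in the rack is shifted by more than 20 mm or tipped (distance of tub from where it was at the start of the episode above 0.02 m or angle between tub's own z axis and vertical above 0.25 rad).
It fails at once if the jar in the rack is shifted by more than 20 mm or tipped (distance of jar from where it was at the start of the episode above 0.02 m or angle between jar's own z axis and vertical above 0.25 rad).
It also fails if it takes over 54 s, if anything falls off the work surface, if the arm or the gripper's body presses on something with over 40 N, if the wrist force passes 120 N, or if a joint passes its speed limit or range.

ROBOT

A 7-joint arm with a two-finger parallel gripper is mounted at the origin on the work surface. World frame = base frame: x ahead of the robot, y to its left, z up, the work surface at z = 0. Lengths are in m, angles in rad, forces in N, time in s.
With the tool pointing down it reaches from about 0.425 to 0.875 m from the base axis. Payload 4.7 kg.
Tool frame: the origin (TCP) lies on the centre line of the jaws, within the pads' length; the fingertips stand 14 mm ahead of it and the grasp point (between the pads) lies 5 mm behind it; z points along the fingers, y is the line along which they close (so a half turn about z gives the same grasp; the last joint's range is limited). The gripper opens to 87 mm and grips with 3 to 60 N. Pads are 19 mm wide; open, the fingers measure 117 mm over their backs; the gripper's body (75 mm by 190 mm) begins 51 mm behind the grasp point.
Start: joints at [-1.272, 0.321, -0.07, 1.45, 0.023, 1.371, -0.057], TCP at [0.183, 0.624, 0.237] pointing down, gripper open.
Joint ranges: [-2.86, 2.86], [-0.3, 2.09], [-1.38, 1.24], [0.06, 2.45], [-1.56, 4.7], [0.09, 2.05], [-2.69, 2.69]. Speed limits (rad/s): [2.57, 2.57, 3.14, 3.14, 3.14, 3.14, 3.14].

INTERFACE

Orientations are given as a rotation vector (axis times angle).
In Python, from bench import ctrl gives the robot as it stands.
- The arm moves only by the tool send_rows, never from a script. Its argument "steps" is a list of rows, each an object of numbers: "tx", "ty", "tz": the shift along the tool's x, y, z in units of 60 mm (1.0 is 60 mm); "turn": the turn about the tool's z in units of 8 degrees (1.0 is 8 degrees); "grip": the opening, from 0 (shut) to 1 (fully open). A call has 1 to 12 rows; each row shifts and turns the commanded pose from where the row before left it, along the tool's axes as they then stand; what a row does not reach is not made up. A row lasts 1/8 s, in which the tool goes at most 62.5 mm and 10.7 degrees, less where a joint would pass 70% of its speed; a pose out of reach is approached as far as the arm can. A call is refused whole if a number of a shift passes 1 or a number of a turn 1, either way. A call with a gripper value outside its range is refused whole. The fingers move at their own pace and stop on an object; "newtons" is the grip in N (left out, the last holds). Time passes only in rows, so rows that do not move let the fingers close. It gives the time, the measured TCP pose, the force, the opening and the grip force at its end, in the units of the state.
- ctrl.get_state(): the state, without advancing time (a new reading comes with each control period).
- ctrl.get_image(name): name is "side" or "top" or "wrist"; returns a dict with "pixels" (400x640x3 uint8, red, green, blue), "K" (3x3 intrinsics, pixels), "dist" ([k1, k2, p1, p2, k3] as OpenCV has them; the pictures are not rectified), "cam_to_world" (4x4, takes a point from camera to world coordinates); the wrist camera has in their place "T_tool_cam" (4x4, takes a point from camera to tool coordinates, whose origin is the TCP and whose axes are the flange's). Camera axes: x right, y down, z forward; pixel columns grow to the right and rows downward; lengths in m; the calibration is good to about 2 mm. A picture is of the moment at which its call begins: read the wrist's pose just before it. There is no depth.
- ctrl.close_job(): hands the job in; it is judged then, once.
The state is a dict: "time": time; "joint_positions": joint angles; "qd": joint speeds; "joint_torque": joint torques, N m; "position": TCP position; "tool_rot": TCP orientation; "ft_force": force on the tool from outside, world axes, zero at the start; "torque": the same for the moment, N m; "grip_width": opening from 0.0 (shut) to 1.0 (fully open); "grip_force": force on a finger pad.
Only numpy, scipy, OpenCV 4.12 (cv2) and the standard library are available. Lean on these libraries where they do the work, as an engineer would, in place of code of your own. Each camera call takes 0.05 s, during which the arm holds its last target. There are 200 camera calls.

## Working session

There is one attempt and no reset: what is moved stays moved. The work goes in short steps, Python scripts to look and compute and a tool call to move; the robot and the scene stay as the last step left them, time stands still between calls to the robot, and variables do not carry over. Pictures are saved under pics/ and viewed, at most 10 in all, crops included, and the job is handed in when it is done.

Besides the shell and the picture viewer there is one more tool, called after "Request:" in YAML: its name, and indented under it one key for each argument. send_rows: Moves the arm, as the interface text tells. Its arguments: {"type":"object","properties":{"steps":{"type":"array"},"newtons":{"type":"number"}},"required":["steps"]}

```bash
mkdir -p pics; ls; python3 - <<'E'
from bench import ctrl
import cv2,numpy as np
s=ctrl.get_state();print(s)
for n in("top","side"):
    im=ctrl.get_image(n);cv2.imwrite(f"pics/{n}0.png",im["pixels"][:,:,::-1]);print(n,im["K"],im["dist"],np.round(im["cam_to_world"],4).tolist())
im=ctrl.get_image("wrist");print(im["K"],np.round(im["T_tool_cam"],4).tolist())
E
```

```text
pics
{'time': 0.0, 'joint_positions': array([-1.27189335,  0.32180989, -0.07010229,  1.45170166,  0.02261204,
        1.37078619, -0.05688961]), 'qd': array([-0.00026566, -0.00061174,  0.00209594,  0.00035666,  0.00024264,
        0.00056163, -0.00073229]), 'joint_torque': array([ 6.76573363e-04, -4.91301906e+01, -4.03652675e-01, -3.12525272e+01,
       -6.38778205e-02,  4.42644081e-02,  2.23811849e-04]), 'position': array([0.18251924, 0.62328953, 0.23545676]), 'tool_rot': array([-4.45738880e-01, -3.10964025e+00,  3.00068706e-03]), 'ft_force': array([ 0.54880707,  0.25166691, -0.00058675]), 'torque': array([-0.00700127,  0.01604286, -0.01343416]), 'grip_force': 0.0, 'grip_width': 1.0026272590724847}
top [[405.33957123   0.         311.02206297]
 [  0.         405.33957123 193.81766695]
 [  0.           0.           1.        ]] [-0.07247642  0.          0.          0.          0.        ] [[0.0031, -0.9909, 0.1349, 0.2907], [-0.9996, 0.0009, 0.0294, -0.0653], [-0.0292, -0.1349, -0.9904, 1.0212], [0.0, 0.0, 0.0, 1.0]]
side [[490.13390195   0.         324.74731472]
 [  0.         490.13390195 203.72884755]
 [  0.           0.           1.        ]] [-0.1466542  0.         0.         0.         0.       ] [[0.989, -0.0839, 0.1219, 0.2183], [-0.1478, -0.516, 0.8437, -1.27], [-0.0079, -0.8524, -0.5228, 0.8179], [0.0, 0.0, 0.0, 1.0]]
[[312.97499192   0.         320.41000612]
 [  0.         312.97499192 198.53476059]
 [  0.           0.           1.        ]] [[-0.0016, -0.9557, -0.2943, 0.082], [1.0, -0.0015, -0.0005, -0.0003], [0.0001, -0.2943, 0.9557, -0.1492], [0.0, 0.0, 0.0, 1.0]]
```

View pics/top0.png

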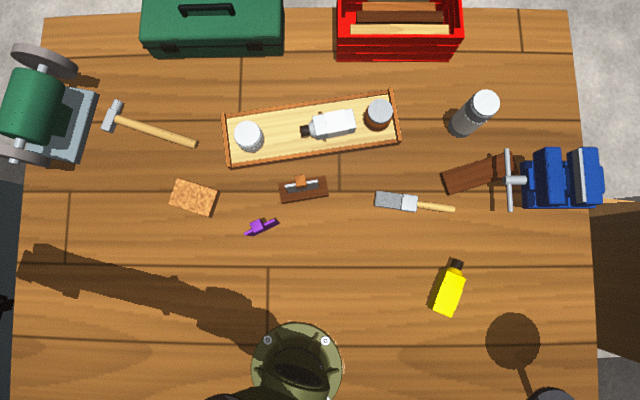

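View pics/side0.png

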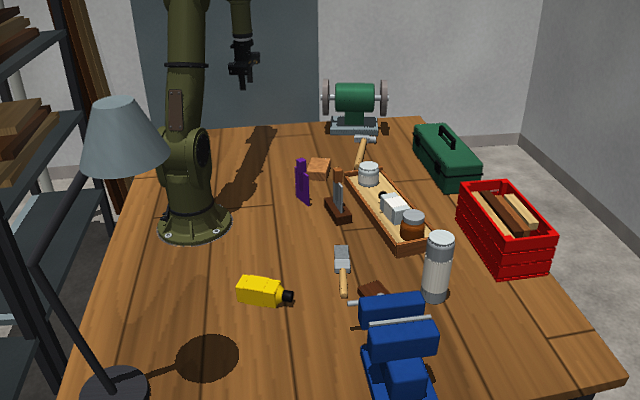

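Top view: the rack runs from (228,140) to (395,115), with the white tub at (248,136) and the brown jar at (378,113). The jar is therefore at the -y end, next to the tin's base.

Candidates:
- **Tin:** white, lying at (330,125). The yellow one at (447,288) is a look-alike, and the upright white/grey can at (475,110) is a bystander. I choose (330,125).
- **Divider:** grey blade with wooden grip in the block at (300,186). The purple one at (262,226) is a look-alike, and the scraper at (400,200) is a bystander. I choose (300,186).

```bash
cat > h.py <<'E'
from bench import ctrl
import cv2,numpy as np
from scipy.spatial.transform import Rotation as R
def grab(n):
    s=ctrl.get_state();im=ctrl.get_image(n)
    if n=="wrist":
        T=np.eye(4);T[:3,:3]=R.from_rotvec(s["tool_rot"]).as_matrix();T[:3,3]=s["position"]
        im["T"]=T@np.array(im["T_tool_cam"])
    else: im["T"]=np.array(im["cam_to_world"])
    im["bgr"]=np.ascontiguousarray(im["pixels"][:,:,::-1]);im["K"]=np.array(im["K"]);im["dist"]=np.array(im.get("dist",np.zeros(5)),float)
    return im
def rays(im,uv):
    p=cv2.undistortPoints(np.array(uv,float).reshape(-1,1,2),im["K"],im["dist"]).reshape(-1,2)
    d=np.c_[p,np.ones(len(p))]@im["T"][:3,:3].T
    return im["T"][:3,3],d/np.linalg.norm(d,axis=1)[:,None]
def plane(im,uv,z):
    o,d=rays(im,uv);return o+d*((z-o[2])/d[:,2])[:,None]
def tri(views):  # [(im,uv),...] -> point, rms gap
    A=np.zeros((3,3));b=np.zeros(3);L=[]
    for im,uv in views:
        o,d=rays(im,[uv]);P=np.eye(3)-np.outer(d[0],d[0]);A+=P;b+=P@o;L.append((o,P))
    x=np.linalg.solve(A,b);return x,max(np.linalg.norm(P@(x-o)) for o,P in L)
def proj(im,X):
    Ti=np.linalg.inv(im["T"]);rv=cv2.Rodrigues(Ti[:3,:3])[0]
    return cv2.projectPoints(np.array(X,float).reshape(-1,1,3),rv,Ti[:3,3],im["K"],im["dist"])[0].reshape(-1,2)
E
python3 - <<'E'
from h import *
t=grab("top");s=grab("side")
np.set_printoptions(precision=4,suppress=True)
def box(uv,z):return plane(t,uv,z)
print("tin base/cap mid z.053",box([(355,122),(314,127),(303,130)],.053))
print("rack corners(end strip)",box([(222,113),(230,167),(393,90),(402,141)],.046))
print("jar,tub",box([(379,108),(247,130)],.095))
print("divider grip", tri([(t,(300,181)),(s,(338,172))]))
a=cv2.resize(t["bgr"][75:215,215:415],None,fx=4,fy=4,interpolation=cv2.INTER_CUBIC)
cv2.imwrite("pics/crop1.png",a)
b=cv2.resize(s["bgr"][145:265,310:450],None,fx=5,fy=5,interpolation=cv2.INTER_CUBIC)
cv2.imwrite("pics/crop2.png",b)
E
```

```text
tin base/cap mid z.053 [[ 0.6016 -0.1447  0.053 ]
 [ 0.5892 -0.0434  0.053 ]
 [ 0.5817 -0.0162  0.053 ]]
rack corners(end strip) [[ 0.6301  0.1897  0.046 ]
 [ 0.4906  0.1644  0.046 ]
 [ 0.6875 -0.2424  0.046 ]
 [ 0.5549 -0.2606  0.046 ]]
jar,tub [[ 0.6225 -0.1988  0.095 ]
 [ 0.5701  0.115   0.095 ]]
divider grip (array([ 0.4391, -0.0151,  0.1455]), np.float64(0.0007527823744238527))
```

View pics/crop1.png

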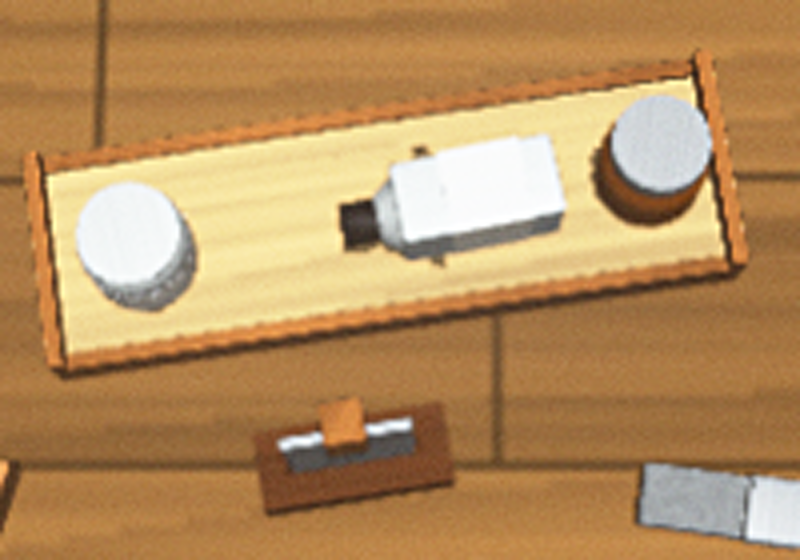

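View pics/crop2.png

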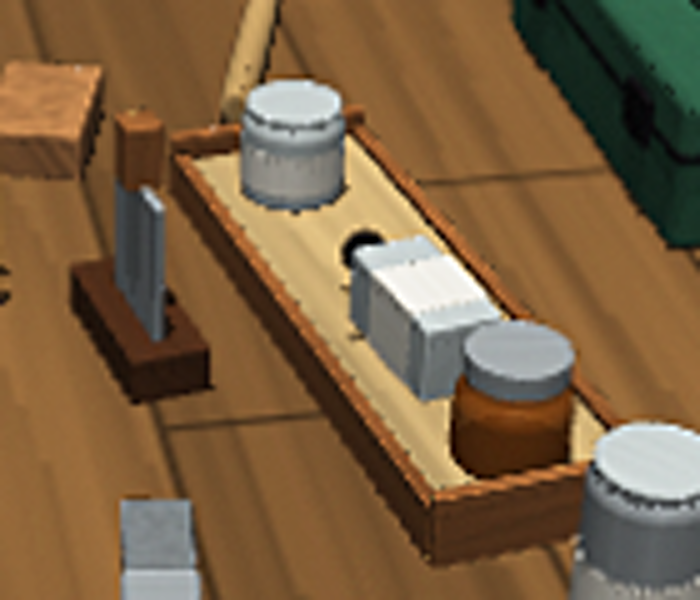

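The crops confirm both choices. The white tin is on the pale floor with slot ends showing at crop 1 (420,152) and (437,262), and the steel blade with its wooden grip is in the dark block. The rack yaw is about 8°, so I'll turn the tool and move to a viewpoint above the rack.

Request:
send_rows:
  steps:
    - {"turn": 1, "grip": 1}
    - {"turn": 1, "grip": 1}
    - {"turn": 1, "grip": 1}
    - {"turn": 1, "grip": 1}
    - {"turn": 1, "grip": 1}
    - {"turn": 1, "grip": 1}
    - {"turn": 1, "grip": 1}
    - {"turn": 1, "grip": 1}
    - {"turn": 0.2, "grip": 1}
  newtons: 5

```text
validation failed for argument at $.st...
```

Request:
send_rows:
  steps:
    - {"tx": -0.94, "ty": 0.43, "tz": -0.03, "grip": 1}
    - {"tx": -0.94, "ty": 0.43, "tz": -0.03, "grip": 1}
    - {"tx": -0.94, "ty": 0.43, "tz": -0.03, "grip": 1}
    - {"tx": -0.94, "ty": 0.43, "tz": -0.03, "grip": 1}
    - {"tx": -0.94, "ty": 0.43, "tz": -0.03, "grip": 1}
    - {"tx": -0.94, "ty": 0.43, "tz": -0.03, "grip": 1}
    - {"tx": -0.94, "ty": 0.43, "tz": -0.03, "grip": 1}
    - {"tx": -0.94, "ty": 0.43, "tz": -0.03, "grip": 1}
    - {"tx": -0.94, "ty": 0.43, "tz": -0.03, "grip": 1}
    - {"tx": -0.94, "ty": 0.43, "tz": -0.03, "grip": 1}
    - {"tx": -0.94, "ty": 0.43, "tz": -0.03, "grip": 1}
    - {"tx": -0.94, "ty": 0.43, "tz": -0.03, "grip": 1}

```text
validation failed for argument at $.st...
```

Request:
send_rows:
  steps:
    - {"grip": 1}
    - {"grip": 1}
    - {"grip": 1}

```text
validation failed for argument at $.st...
```

```bash
python3 - <<'E'
from h import *
w=grab("wrist");cv2.imwrite("pics/w1.png",w["bgr"]);np.save("pics/w1.npy",w,allow_pickle=True)
s=ctrl.get_state();print(s["position"],R.from_rotvec(s["tool_rot"]).as_matrix().round(3),s["joint_positions"],s["time"],w["dist"])
E
```

```text
[0.18258573 0.62363878 0.23617685] [[-0.96   0.281 -0.   ]
 [ 0.281  0.96  -0.001]
 [-0.    -0.001 -1.   ]] [-1.27188726  0.32131722 -0.07013613  1.45090552  0.02258893  1.37083097
 -0.05692975] 0.3 [-0.0034055  0.         0.         0.         0.       ]
```

View pics/w1.png

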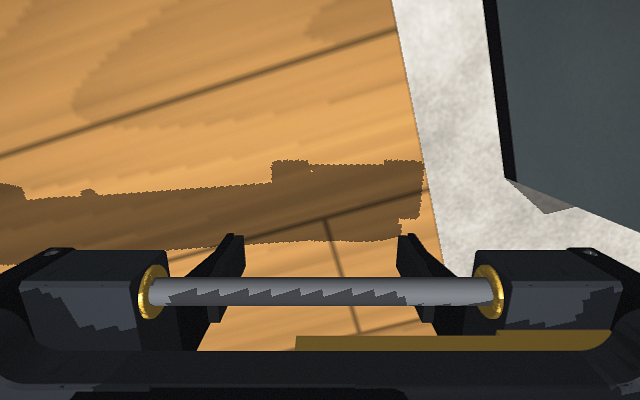

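The moves were refused, so the arm has not moved and this picture only shows the empty bench. It does show the gripper filling the view below row 235. I'll resend with every key in every row.

Request:
send_rows:
  steps:
    - {"tx": 0, "ty": 0, "tz": 0, "turn": 1, "grip": 1}
    - {"tx": 0, "ty": 0, "tz": 0, "turn": 1, "grip": 1}
    - {"tx": 0, "ty": 0, "tz": 0, "turn": 1, "grip": 1}
    - {"tx": 0, "ty": 0, "tz": 0, "turn": 1, "grip": 1}
    - {"tx": 0, "ty": 0, "tz": 0, "turn": 1, "grip": 1}
    - {"tx": 0, "ty": 0, "tz": 0, "turn": 1, "grip": 1}
    - {"tx": 0, "ty": 0, "tz": 0, "turn": 1, "grip": 1}
    - {"tx": 0, "ty": 0, "tz": 0, "turn": 1, "grip": 1}
    - {"tx": 0, "ty": 0, "tz": 0, "turn": 0.2, "grip": 1}
  newtons: 5

```text
time: 1.42
position: [0.1826, 0.6238, 0.2365]
tool_rot: [2.059, 2.373, 0.0]
ft_force: [-0.1, -0.4, -1.1]
grip_width: 1.0
grip_force: 0.0
```

Request:
send_rows:
  steps:
    - {"tx": -0.94, "ty": 0.43, "tz": -0.03, "turn": 0, "grip": 1}
    - {"tx": -0.94, "ty": 0.43, "tz": -0.03, "turn": 0, "grip": 1}
    - {"tx": -0.94, "ty": 0.43, "tz": -0.03, "turn": 0, "grip": 1}
    - {"tx": -0.94, "ty": 0.43, "tz": -0.03, "turn": 0, "grip": 1}
    - {"tx": -0.94, "ty": 0.43, "tz": -0.03, "turn": 0, "grip": 1}
    - {"tx": -0.94, "ty": 0.43, "tz": -0.03, "turn": 0, "grip": 1}
    - {"tx": -0.94, "ty": 0.43, "tz": -0.03, "turn": 0, "grip": 1}
    - {"tx": -0.94, "ty": 0.43, "tz": -0.03, "turn": 0, "grip": 1}
    - {"tx": -0.94, "ty": 0.43, "tz": -0.03, "turn": 0, "grip": 1}
    - {"tx": -0.94, "ty": 0.43, "tz": -0.03, "turn": 0, "grip": 1}
    - {"tx": -0.94, "ty": 0.43, "tz": -0.03, "turn": 0, "grip": 1}
    - {"tx": -0.94, "ty": 0.43, "tz": -0.03, "turn": 0, "grip": 1}

```text
time: 2.92
position: [0.5853, -0.0041, 0.2586]
tool_rot: [2.056, 2.375, 0.002]
ft_force: [0.1, 1.5, 0.1]
grip_width: 0.996
grip_force: 0.0
```

Request:
send_rows:
  steps:
    - {"tx": 0, "ty": 0, "tz": 0, "turn": 0, "grip": 1}
    - {"tx": 0, "ty": 0, "tz": 0, "turn": 0, "grip": 1}
    - {"tx": 0, "ty": 0, "tz": 0, "turn": 0, "grip": 1}

```text
time: 3.3
position: [0.5839, -0.0007, 0.2581]
tool_rot: [-2.054, -2.375, -0.001]
ft_force: [-0.3, 0.1, 0.5]
grip_width: 1.002
grip_force: 0.0
```

```bash
python3 - <<'E'
from h import *
w=grab("wrist");cv2.imwrite("pics/w2.png",w["bgr"]);np.save("pics/w2.npy",w,allow_pickle=True)
s=ctrl.get_state();print(s["position"],R.from_rotvec(s["tool_rot"]).as_matrix().round(3).tolist(),s["joint_positions"],s["time"],w["dist"])
E
```

```text
[ 0.58393453 -0.00068289  0.25816233] [[-0.144, 0.99, -0.0], [0.99, 0.144, 0.001], [0.001, 0.0, -1.0]] [-0.64603248  0.1945626   0.69534155  1.6121851  -0.127603    1.38095244
  0.20884186] 3.35 [-0.0034055  0.         0.         0.         0.       ]
```

View pics/w2.png

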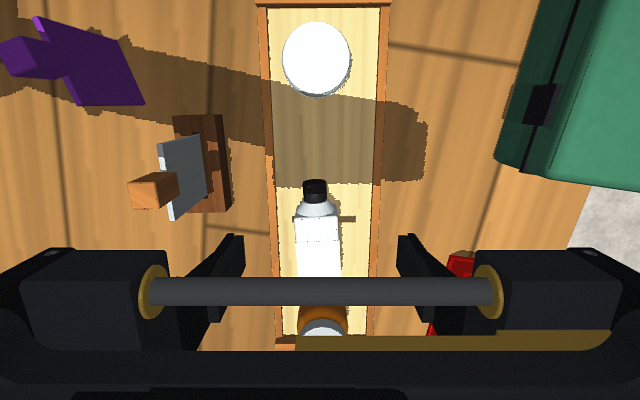

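In the wrist view, up is rack +y. The tub is at (316,58), the tin's cap at (315,190), the slot ends at (293,218) and (355,218), and the divider's grip at (150,190). I'll shift 0.1 m towards -y for a second view.

Request:
send_rows:
  steps:
    - {"tx": -0.85, "ty": 0, "tz": 0, "turn": 0, "grip": 1}
    - {"tx": -0.85, "ty": 0, "tz": 0, "turn": 0, "grip": 1}
    - {"tx": 0, "ty": 0, "tz": 0, "turn": 0, "grip": 1}
    - {"tx": 0, "ty": 0, "tz": 0, "turn": 0, "grip": 1}

```text
time: 3.85
position: [0.5987, -0.1021, 0.2581]
tool_rot: [-2.057, -2.374, -0.002]
ft_force: [0.2, 1.0, 0.2]
grip_width: 1.005
grip_force: 0.0
```

```bash
python3 - <<'E'
from h import *
w=grab("wrist");np.save("pics/w3.npy",w,allow_pickle=True)
cv2.imwrite("pics/w3.png",cv2.resize(w["bgr"][60:260,120:400],None,fx=2.85,fy=2.85,interpolation=cv2.INTER_CUBIC))
E
```

```text
(no output)
```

View pics/w3.png

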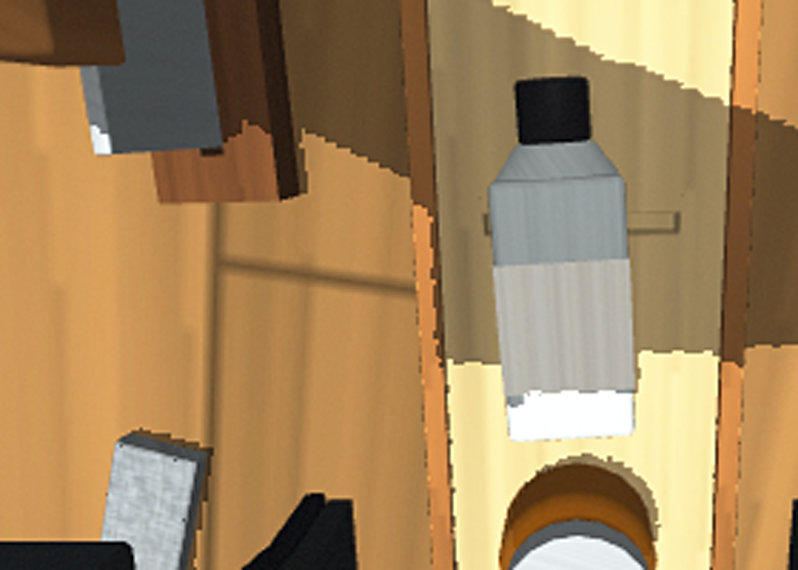

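Crop w3 shows the tin body corners at (490,183), (625,180), (510,440), (634,435). The slot spans x 484 to 680 at row 223, and the jar is at (580,520).

```bash
python3 - <<'E'
from h import *
np.set_printoptions(precision=4,suppress=True)
a=np.load("pics/w2.npy",allow_pickle=True).item();b=np.load("pics/w3.npy",allow_pickle=True).item()
c=lambda x,y:(120+x/2.85,60+y/2.85)
print("slot L,R tri",tri([(a,(293,218.5)),(b,c(484,223))]),tri([(a,(355.5,218.5)),(b,c(680,223))]))
print("tin shoulder corner tri",tri([(a,(296,243)),(b,c(490,183))]))
sl=plane(b,[c(484,223),c(680,223)],.028);print("slot plane",sl,np.linalg.norm(sl[1]-sl[0]),"mid",sl.mean(0),"yaw",np.degrees(np.arctan2(*(sl[1]-sl[0])[1::-1])))
e=plane(b,[c(430,60),c(445,360),c(728,60),c(718,360)],.030);print("inner strips",e)
for i in(0,2):d=e[i]-e[i+1];print("yaw",np.degrees(np.arctan2(-d[0],d[1])))
t=plane(b,[c(490,183),c(625,180),c(510,440),c(634,435)],.078);print("tin top",t)
m1=t[:2].mean(0);m0=t[2:].mean(0);d=(m1-m0);print("len",np.linalg.norm(d),"w",np.linalg.norm(t[1]-t[0]),np.linalg.norm(t[3]-t[2]),"base",m0,"yaw",np.degrees(np.arctan2(-d[0],d[1])))
print("at88",m0+d*.88)
cx=np.cos(.14);S=sl.mean(0)
for n,p in(("base",m0),("top",m1)):
    q=p-S;print(n,"rack-rel x",q[0]*cx+q[1]*np.sin(.14),"y",-q[0]*np.sin(.14)+q[1]*cx)
s=ctrl.get_state();print(s["position"],R.from_rotvec(s["tool_rot"]).as_matrix().round(4).tolist(),s["time"])
E
```

```text
slot L,R tri (array([ 0.5562, -0.0674,  0.0285]), np.float64(0.0004029476507605608)) (array([ 0.637 , -0.0559,  0.0279]), np.float64(0.0003612511282469316))
tin shoulder corner tri (array([ 0.5665, -0.0412,  0.1543]), np.float64(0.0002591173533718406))
slot plane [[ 0.5558 -0.0675  0.028 ]
 [ 0.6373 -0.0559  0.028 ]] 0.0823582281725452 mid [ 0.5966 -0.0617  0.028 ] yaw 8.092345857304522
inner strips [[ 0.5275 -0.0067  0.03  ]
 [ 0.5457 -0.1285  0.03  ]
 [ 0.6447  0.01    0.03  ]
 [ 0.6639 -0.1117  0.03  ]]
yaw 8.505923259030581
yaw 8.995322785608916
tin top [[ 0.5603 -0.047   0.078 ]
 [ 0.6083 -0.0392  0.078 ]
 [ 0.5793 -0.1436  0.078 ]
 [ 0.6272 -0.1348  0.078 ]]
len 0.09795125089318554 w 0.048614443742586506 0.04865483762332962 base [ 0.6033 -0.1392  0.078 ] yaw 11.160086820024894
at88 [ 0.5866 -0.0546  0.078 ]
base rack-rel x -0.00417919457969306 y -0.07770140568060233
top rack-rel x -0.009542306274080144 y 0.020102912140715294
[ 0.5988 -0.1013  0.2581] [[-0.1437, 0.9896, -0.0], [0.9896, 0.1437, 0.0015], [0.0015, 0.0002, -1.0]] 3.9
```

The slot is measured at z 0.028 with length 82.4 mm, which fits the text. Its mid-point is (0.5966, -0.0617) and its yaw about 8.3°. The tin's base end is at y -0.078 relative to the slot, with yaw 11.2°. I'll grasp it 89 mm from the base, across its width, with a light grip so that it can swing.

Request:
send_rows:
  steps:
    - {"tx": 0, "ty": 0, "tz": 0, "turn": -0.36, "grip": 1}
    - {"tx": 0.41, "ty": -0.03, "tz": 0.4, "turn": 0, "grip": 1}
    - {"tx": 0.41, "ty": -0.03, "tz": 0.6, "turn": 0, "grip": 1}
    - {"tx": 0, "ty": 0, "tz": 0.6, "turn": 0, "grip": 1}
    - {"tx": 0, "ty": 0, "tz": 0.3, "turn": 0, "grip": 1}
    - {"tx": 0, "ty": 0, "tz": 0, "turn": 0, "grip": 1}

```text
time: 4.65
position: [0.5852, -0.0553, 0.1434]
tool_rot: [-1.997, -2.424, 0.002]
ft_force: [0.3, 0.2, 0.3]
grip_width: 0.999
grip_force: 0.0
```

```bash
python3 - <<'E'
from h import *
np.set_printoptions(precision=4,suppress=True)
a=np.load("pics/w2.npy",allow_pickle=True).item();b=np.load("pics/w3.npy",allow_pickle=True).item()
def cap(w):
    g=w["bgr"].copy();m=(g.max(2)<70).astype(np.uint8);m[235:]=0
    n,l,st,ce=cv2.connectedComponentsWithStats(m)
    r=[(st[i],ce[i]) for i in range(1,n) if 200<st[i][4]<1500 and 280<ce[i][0]<350];return r
print(cap(a),cap(b))
if cap(a) and cap(b):print(tri([(a,cap(a)[0][1]),(b,cap(b)[0][1])]))
s=ctrl.get_state();print(s["position"],R.from_rotvec(s["tool_rot"]).as_matrix().round(4).tolist(),s["time"])
g=grab("wrist")["bgr"];cv2.imwrite("pics/w4.png",g)
E
```

```text
[(array([256,   4, 134,   9, 404], dtype=int32), array([321.2277,   5.5371])), (array([302, 179,  25,  24, 532], dtype=int32), array([314.4662, 190.594 ]))] [(array([301,  87,  26,  24, 576], dtype=int32), array([313.6285,  98.2569]))]
(array([ 0.5902, -0.0265,  0.8163]), np.float64(0.004750464853008575))
[ 0.5852 -0.0553  0.1434] [[-0.1913, 0.9815, -0.002], [0.9815, 0.1913, -0.0], [0.0003, -0.0019, -1.0]] 4.65
```

The cap's 92 px shift against the slot's 80 px puts its height near 0.07, which agrees with the tin lying flat. Next I descend and grip.

Request:
send_rows:
  steps:
    - {"tx": 0.03, "ty": 0.03, "tz": 0.5, "turn": 0, "grip": 1}
    - {"tx": 0, "ty": 0, "tz": 0.5, "turn": 0, "grip": 1}
    - {"tx": 0, "ty": 0, "tz": 0.35, "turn": 0, "grip": 1}
    - {"tx": 0, "ty": 0, "tz": 0.2, "turn": 0, "grip": 1}
    - {"tx": 0, "ty": 0, "tz": 0, "turn": 0, "grip": 1}
    - {"tx": 0, "ty": 0, "tz": 0, "turn": 0, "grip": 0.3}
    - {"tx": 0, "ty": 0, "tz": 0, "turn": 0, "grip": 0.3}
    - {"tx": 0, "ty": 0, "tz": 0, "turn": 0, "grip": 0.3}
    - {"tx": 0, "ty": 0, "tz": 0, "turn": 0, "grip": 0.3}
    - {"tx": 0, "ty": 0, "tz": 0, "turn": 0, "grip": 0.3}
  newtons: 6

```text
time: 5.95
position: [0.5871, -0.0538, 0.0513]
tool_rot: [-1.999, -2.423, -0.0]
ft_force: [-0.8, -0.3, 1.3]
grip_width: 0.575
grip_force: 6.0
```

Request:
send_rows:
  steps:
    - {"tx": 0, "ty": 0, "tz": -0.25, "turn": 0, "grip": 0.3}
    - {"tx": -0.05, "ty": 0, "tz": -0.3, "turn": 0, "grip": 0.3}
    - {"tx": -0.05, "ty": 0, "tz": -0.3, "turn": 0, "grip": 0.3}
    - {"tx": 0, "ty": 0, "tz": 0, "turn": 0, "grip": 0.3}
    - {"tx": 0, "ty": 0, "tz": 0, "turn": 0, "grip": 0.3}

```text
time: 6.58
position: [0.5897, -0.0583, 0.1035]
tool_rot: [1.997, 2.424, 0.006]
ft_force: [0.9, 5.4, 5.2]
grip_width: 0.573
grip_force: 6.0
```

```bash
python3 - <<'E'
from h import *
s=ctrl.get_state();print(s["position"],s["ft_force"],s["grip_width"],s["grip_force"])
a=grab("wrist")["bgr"];b=grab("side")["bgr"]
cv2.imwrite("pics/w5.png",np.hstack([cv2.resize(a[100:300,200:440],(480,400)),cv2.resize(b[160:260,350:430],(320,400),interpolation=cv2.INTER_CUBIC)]))
E
```

```text
[ 0.5897005  -0.05830914  0.10345459] [0.87694949 5.44822863 5.19382107] 0.572644242100781 6.000528755466803
```

View pics/w5.png

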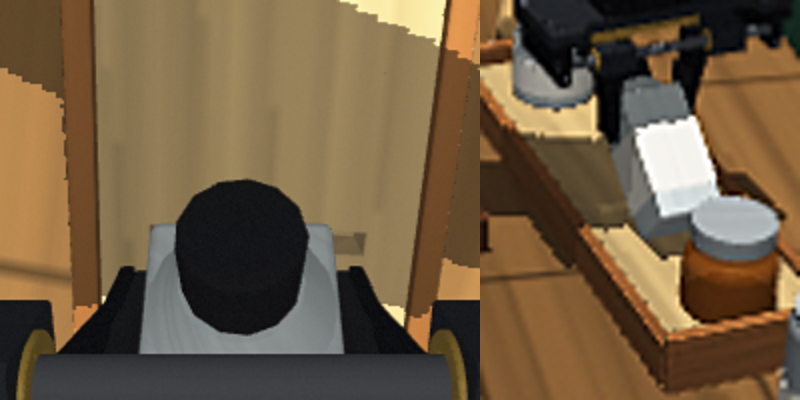

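The tin has pivoted about halfway up, cap up between the fingers. Its base is leaning towards the jar, and the +5 N reading suggests it is pressing on something. I'll back off towards +y and lift.

Request:
send_rows:
  steps:
    - {"tx": 0.3, "ty": 0, "tz": -0.1, "turn": 0, "grip": 0.3}
    - {"tx": 0.4, "ty": 0, "tz": -0.2, "turn": 0, "grip": 0.3}
    - {"tx": 0.2, "ty": 0, "tz": -0.4, "turn": 0, "grip": 0.3}
    - {"tx": 0, "ty": 0, "tz": -0.4, "turn": 0, "grip": 0.3}
    - {"tx": 0, "ty": 0, "tz": 0, "turn": 0, "grip": 0.3}
    - {"tx": 0, "ty": 0, "tz": 0, "turn": 0, "grip": 0.3}

```text
time: 7.42
position: [0.577, -0.0073, 0.1664]
tool_rot: [-1.999, -2.422, 0.003]
ft_force: [-0.2, -0.5, -4.1]
grip_width: 0.572
grip_force: 6.0
```

```bash
python3 - <<'E'
from h import *
np.set_printoptions(precision=4,suppress=True)
s=ctrl.get_state();print(s["position"],s["ft_force"],s["torque"],s["grip_width"],s["grip_force"])
a=grab("wrist");b=grab("side");np.save("pics/w6.npy",a,allow_pickle=True);np.save("pics/s6.npy",b,allow_pickle=True)
i0=cv2.imread("pics/side0.png")
# jar shift: template match of jar patch
p=i0[208:238,398:428];r=cv2.matchTemplate(b["bgr"][195:255,385:445],p,cv2.TM_CCOEFF_NORMED);print("jar match loc (want 13,13)",cv2.minMaxLoc(r))
cv2.imwrite("pics/w7.png",np.hstack([cv2.resize(a["bgr"][100:300,200:440],(480,400)),cv2.resize(b["bgr"][140:260,344:440],(320,400),interpolation=cv2.INTER_CUBIC)]))
E
```

```text
[ 0.577  -0.0073  0.1664] [-0.2097 -0.5164 -4.135 ] [-0.0407  0.0576 -0.0128] 0.5715472228966076 5.9999481281556655
jar match loc (want 13,13) (-0.3864748179912567, 0.9052038192749023, (17, 0), (13, 13))
```

View pics/w7.png

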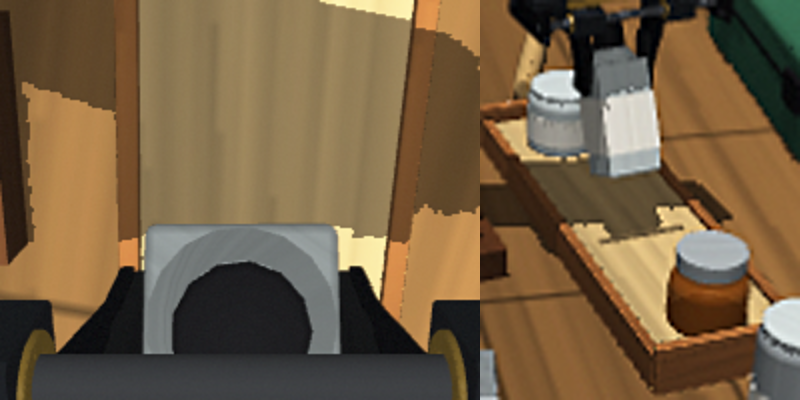

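The jar hasn't moved (template match is exact). The tin hangs at roughly 29° of tilt, cap towards +y. Next I square up to the rack, go above the seat, and lower until the base edge touches.

Request:
send_rows:
  steps:
    - {"tx": 0, "ty": 0, "tz": 0, "turn": 0.36, "grip": 0.3}
    - {"tx": -0.34, "ty": 0.06, "tz": 0, "turn": 0, "grip": 0.3}
    - {"tx": -0.34, "ty": 0.06, "tz": 0, "turn": 0, "grip": 0.3}
    - {"tx": -0.34, "ty": 0.07, "tz": 0, "turn": 0, "grip": 0.3}
    - {"tx": 0, "ty": 0, "tz": 0.35, "turn": 0, "grip": 0.3}
    - {"tx": 0, "ty": 0, "tz": 0.3, "turn": 0, "grip": 0.3}
    - {"tx": 0, "ty": 0, "tz": 0, "turn": 0, "grip": 0.3}
    - {"tx": 0, "ty": 0, "tz": 0, "turn": 0, "grip": 0.3}

```text
time: 8.52
position: [0.5981, -0.0656, 0.1293]
tool_rot: [2.059, 2.373, 0.0]
ft_force: [0.4, 0.2, -2.6]
grip_width: 0.577
grip_force: 6.0
```

```bash
cat > tilt.py <<'E'
from h import *
np.set_printoptions(precision=4,suppress=True)
s=ctrl.get_state();a=grab("wrist");g=a["bgr"]
m=(g.max(2)<60).astype(np.uint8);m[275:]=0;m[:,:285]=0;m[:,360:]=0
n,l,st,ce=cv2.connectedComponentsWithStats(m);i=max(range(1,n),key=lambda i:st[i][4]);top=st[i][1];y=(top-198.5)/313
def row(t):
    x=.046*np.sin(t)+.014*np.cos(t);z=-.005-(.046*np.cos(t)-.014*np.sin(t));p=np.linalg.inv(np.array(a["T_tool_cam"]))@[x,0,z,1];return p[1]/p[2]
T=np.radians(np.arange(-20,80,.5));print("cap box",st[i],"tilt",np.degrees(T[np.argmin([abs(row(t)-y) for t in T])]))
print(s["time"],s["position"],s["ft_force"],s["torque"],s["grip_width"],s["grip_force"])
E
python3 tilt.py
```

```text
cap box [ 286  235   70   40 2209] tilt 26.5
8.525 [ 0.5981 -0.0656  0.1293] [ 0.3704  0.1856 -2.5863] [-0.0551  0.0488 -0.0254] 0.57702263659728 5.999732758209575
```

Request:
send_rows:
  steps:
    - {"tx": 0, "ty": 0, "tz": 0.15, "turn": 0, "grip": 0.3}
    - {"tx": 0, "ty": 0, "tz": 0.1, "turn": 0, "grip": 0.3}
    - {"tx": 0, "ty": 0, "tz": 0, "turn": 0, "grip": 0.3}

```text
time: 8.95
position: [0.5993, -0.0656, 0.1154]
tool_rot: [2.058, 2.371, 0.004]
ft_force: [-0.2, 0.6, 5.2]
grip_width: 0.574
grip_force: 6.0
```

```bash
python3 tilt.py
```

```text
cap box [ 285  237   73   38 2107] tilt 25.5
8.95 [ 0.5993 -0.0656  0.1154] [-0.2121  0.5723  5.1552] [ 0.1201 -0.03    0.0275] 0.5735140542776929 5.999467339133844
```

Contact at about 8 N. Now I sweep the grip towards -y so the tin rotates about its base edge.

Request:
send_rows:
  steps:
    - {"tx": -0.12, "ty": 0, "tz": -0.01, "turn": 0, "grip": 0.3}
    - {"tx": -0.15, "ty": 0, "tz": 0, "turn": 0, "grip": 0.3}
    - {"tx": -0.15, "ty": 0, "tz": 0, "turn": 0, "grip": 0.3}
    - {"tx": -0.12, "ty": 0, "tz": 0.01, "turn": 0, "grip": 0.3}
    - {"tx": -0.08, "ty": 0, "tz": 0.02, "turn": 0, "grip": 0.3}
    - {"tx": 0, "ty": 0, "tz": 0, "turn": 0, "grip": 0.3}

```text
time: 9.75
position: [0.6024, -0.1036, 0.1125]
tool_rot: [-2.06, -2.371, 0.003]
ft_force: [-1.7, -1.0, -1.2]
grip_width: 0.578
grip_force: 6.0
```

```bash
python3 tilt.py
```

```text
cap box [304 269  35   6 130] tilt 11.5
9.75 [ 0.6024 -0.1036  0.1125] [-1.7371 -1.0475 -1.1877] [-0.3134  0.3686 -0.0679] 0.5778571233900257 6.000393175563659
```

Request:
send_rows:
  steps:
    - {"tx": -0.03, "ty": 0, "tz": 0.03, "turn": 0, "grip": 0.3}
    - {"tx": -0.03, "ty": 0, "tz": 0.03, "turn": 0, "grip": 0.3}
    - {"tx": 0, "ty": 0, "tz": 0, "turn": 0, "grip": 0.3}

```text
time: 10.18
position: [0.6031, -0.1054, 0.1101]
tool_rot: [-2.057, -2.371, -0.0]
ft_force: [-4.7, 1.8, 6.5]
grip_width: 0.574
grip_force: 6.0
```

```bash
python3 tilt.py
```

```text
cap box [304 270  35   5 122] tilt 11.0
10.175 [ 0.6031 -0.1054  0.1101] [-4.6918  1.8399  6.515 ] [ 0.2843  1.231  -0.0284] 0.5738113834825905 6.00698716356419
```

The tool is pressing at a height that fits the upright pose (grasp point 87 mm above the floor). I'll ease off, release, and rise.

Request:
send_rows:
  steps:
    - {"tx": 0, "ty": 0, "tz": -0.03, "turn": 0, "grip": 0.3}
    - {"tx": 0, "ty": 0, "tz": 0, "turn": 0, "grip": 0.65}
    - {"tx": 0, "ty": 0, "tz": 0, "turn": 0, "grip": 0.9}
    - {"tx": 0, "ty": 0, "tz": 0, "turn": 0, "grip": 0.9}
    - {"tx": 0, "ty": 0, "tz": 0, "turn": 0, "grip": 0.9}
    - {"tx": 0, "ty": 0, "tz": -0.3, "turn": 0, "grip": 0.9}
    - {"tx": 0, "ty": 0, "tz": -0.6, "turn": 0, "grip": 0.9}
    - {"tx": 0, "ty": 0, "tz": -0.8, "turn": 0, "grip": 0.9}
    - {"tx": 0, "ty": 0, "tz": -0.8, "turn": 0, "grip": 0.9}
    - {"tx": 0, "ty": 0, "tz": -0.3, "turn": 0, "grip": 0.9}
    - {"tx": 0, "ty": 0, "tz": 0, "turn": 0, "grip": 0.9}

```text
time: 11.6
position: [0.6043, -0.1066, 0.2808]
tool_rot: [2.058, 2.371, 0.003]
ft_force: [-0.5, -0.4, -0.3]
grip_width: 0.903
grip_force: 0.0
```

Request:
send_rows:
  steps:
    - {"tx": -0.8, "ty": 0, "tz": 0, "turn": 0, "grip": 0.9}
    - {"tx": -0.8, "ty": 0, "tz": 0, "turn": 0, "grip": 0.9}
    - {"tx": -0.4, "ty": 0, "tz": 0, "turn": 0, "grip": 0.9}
    - {"tx": 0, "ty": 0, "tz": 0, "turn": 0, "grip": 0.9}
    - {"tx": 0, "ty": 0, "tz": 0, "turn": 0, "grip": 0.9}

```text
time: 12.22
position: [0.6205, -0.2233, 0.2777]
tool_rot: [-2.056, -2.372, -0.0]
ft_force: [-0.5, 0.8, -0.3]
grip_width: 0.899
grip_force: 0.0
```

```bash
python3 - <<'E'
from h import *
np.set_printoptions(precision=4,suppress=True)
for n in("wrist","side","top"):np.save(f"pics/r_{n}.npy",grab(n),allow_pickle=True)
a,b,t=[np.load(f"pics/r_{n}.npy",allow_pickle=True).item() for n in("wrist","side","top")]
s=ctrl.get_state();print(s["time"],s["position"],R.from_rotvec(s["tool_rot"]).as_matrix().round(4).tolist(),s["ft_force"])
v=np.hstack([cv2.resize(a["bgr"][0:240,180:420],(400,400)),cv2.resize(b["bgr"][140:260,330:450],(400,400),interpolation=cv2.INTER_CUBIC)])
cv2.imwrite("pics/w8.png",v)
E
```

```text
12.375 [ 0.6209 -0.223   0.2788] [[-0.1432, 0.9897, -0.0003], [0.9897, 0.1432, 0.0012], [0.0012, -0.0001, -1.0]] [-0.1757 -0.5601 -0.5075]
```

View pics/w8.png

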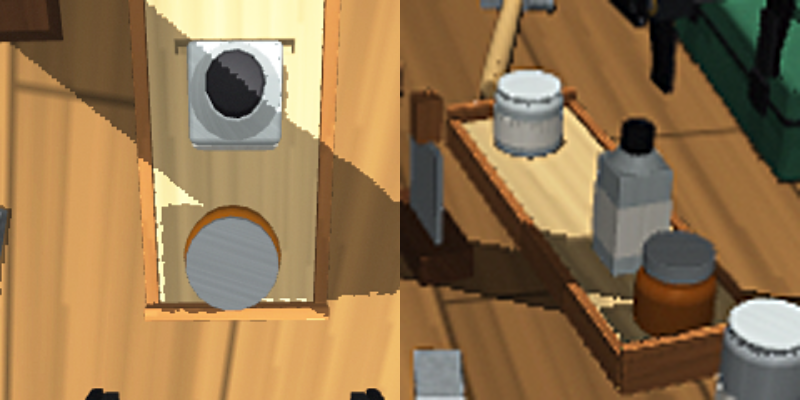

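The tin stands upright between the slot and the jar (cap at crop (235,83)), and the jar and tub are in place. I'll check its position numerically, then turn the tool for the divider and go for a view of it.

```bash
python3 - <<'E'
from h import *
np.set_printoptions(precision=4,suppress=True)
a=np.load("pics/r_wrist.npy",allow_pickle=True).item()
c=lambda x,y:(180+x*.6,y*.6)
sl=plane(a,[c(176,44),c(295,44)],.028);S=sl.mean(0);d=sl[1]-sl[0];yw=np.arctan2(d[1],d[0]);print("slot",S,np.linalg.norm(d),np.degrees(yw))
S0=np.array([.5966,-.0617,0]);y0=np.radians(8.3)
for n,p,z in(("cap",c(235,83),.163),("body far L",c(188,42),.128),("body far R",c(282,42),.128),("body near L",c(189,145),.128),("body near R",c(279,145),.128),("base near?",c(235,150),.028)):
    q=plane(a,[p],z)[0]-S0;print(n,q[0]*np.cos(y0)+q[1]*np.sin(y0),-q[0]*np.sin(y0)+q[1]*np.cos(y0))
E
```

```text
slot [ 0.5969 -0.0604  0.028 ] 0.08158525937041075 8.049012899341385
cap -3.738185923746456e-05 -0.04325978289442719
body far L -0.024059299539433827 -0.018706863999505413
body far R 0.024190304708769345 -0.018918570512126497
body near L -0.02499650054044187 -0.06861594498963187
body near R 0.02368867506901863 -0.06881939524217141
base near? -5.489156316790256e-05 -0.06753600656244864
```

Request:
send_rows:
  steps:
    - {"tx": 0.77, "ty": -0.2, "tz": 0, "turn": 0, "grip": 0.9}
    - {"tx": 0.77, "ty": -0.2, "tz": 0, "turn": 0, "grip": 0.9}
    - {"tx": 0.77, "ty": -0.2, "tz": 0, "turn": 0, "grip": 0.9}
    - {"tx": 0.77, "ty": -0.2, "tz": 0, "turn": 0, "grip": 0.9}
    - {"tx": 0.77, "ty": -0.17, "tz": 0, "turn": 0, "grip": 0.9}
    - {"tx": 0, "ty": 0, "tz": 0, "turn": 0, "grip": 0.9}

```text
time: 13.12
position: [0.5294, 0.0014, 0.2793]
tool_rot: [-2.046, -2.381, -0.004]
ft_force: [-0.2, 0.4, -0.7]
grip_width: 0.897
grip_force: 0.0
```

Request:
send_rows:
  steps:
    - {"tx": 0, "ty": 0, "tz": 0, "turn": -1, "grip": 0.9}
    - {"tx": 0, "ty": 0, "tz": 0, "turn": -1, "grip": 0.9}
    - {"tx": 0, "ty": 0, "tz": 0, "turn": -1, "grip": 0.9}
    - {"tx": 0, "ty": 0, "tz": 0, "turn": -1, "grip": 0.9}
    - {"tx": 0, "ty": 0, "tz": 0, "turn": -1, "grip": 0.9}
    - {"tx": 0, "ty": 0, "tz": 0, "turn": -1, "grip": 0.9}
    - {"tx": 0, "ty": 0, "tz": 0, "turn": -1, "grip": 0.9}
    - {"tx": 0, "ty": 0, "tz": 0, "turn": -1, "grip": 0.9}
    - {"tx": 0, "ty": 0, "tz": 0, "turn": -1, "grip": 0.9}
    - {"tx": 0, "ty": 0, "tz": 0, "turn": -1, "grip": 0.9}
    - {"tx": 0, "ty": 0, "tz": 0, "turn": -1, "grip": 0.9}
    - {"tx": 0, "ty": 0, "tz": 0, "turn": -0.25, "grip": 0.9}

```text
time: 14.62
position: [0.5306, -0.0049, 0.2793]
tool_rot: [-0.222, 3.133, -0.0]
ft_force: [0.7, -0.3, 0.4]
grip_width: 0.902
grip_force: 0.0
```

The tin's centre is 44 mm from the slot line on the -y side, and it is centred in the lane. Now I locate the divider's grip and blade from here.

```bash
python3 - <<'E'
from h import *
np.set_printoptions(precision=4,suppress=True,linewidth=250)
w=grab("wrist");np.save("pics/d1.npy",w,allow_pickle=True)
print(proj(w,[[.439,-.015,.158],[.439,-.015,.118],[.439,-.015,.03]]))
u,v=proj(w,[[.439,-.015,.158]])[0].round().astype(int)
hsv=cv2.cvtColor(w["bgr"],cv2.COLOR_BGR2HSV)
y0=max(v-40,0);A=hsv[y0:v+60:3,u-64:u+64:2]
for r in range(A.shape[0]):
    print(f"{y0+3*r:3d}","".join("#" if s<70 and V>60 else "." if V<75 else "o" if (s>150 and V>170) else "+" if V>110 else "-" for h,s,V in A[r]))
print("u0",u-64)
E
```

```text
[[323.8225  89.2986]
 [323.3906  90.9618]
 [322.748   93.4365]]
 49 ++++++++++++++++++++++++++++++++++++++++++-++++++++++++--+++----
 52 +++++++++++++++++++++++++++++++++++++++++++--++++++++-++++++---+
 55 +++++++++++++++++++++++++++++++++++++++++--+-+-+++--+-++++++-+++
 58 +++++++++++++++++++++++++++++++++++++++++------------+---+-+-+--
 61 +++++++++++++++++++++++++++++++++++++++++-----------------------
 64 +++++++++++++++++++++++++++++++++++++++++-----------------------
 67 +++++++++++++++++++++++++++++++++++++++++-----------------------
 70 +++++++++++++++++++++++++++-+++oooooo+++..........-..--..-------
 73 ++++++++++++++++++++++++++ooooooooooo++-.................-------
 76 ++++++++++++++++++++++++++ooooooooooo++-.................-------
 79 +++++++++++++++++++++++++-oooooooooo+++-.................-------
 82 ++++++++++++++++++++++++++oooooooooo-++-.................+------
 85 +++++++++++++-+++#########oooooooooo+++-#############....-------
 88 ++++++++++++##############oooooooooo+++-#############....+------
 91 ++++++++++++##############ooooooooo++++-###########......++++---
 
[... 616 characters left out ...]
---
121 ++++++++++++++++++++++++++++++++++++----------------------------
124 ++++++++++++++++++++++++++++++++++++----------------------------
127 ++++++++++++++++++++++++++++++++++++----------------------------
130 ++++++++++++++++++++++++++++++++++++----------------------------
133 ++++++++++++++++++++++++++++++++++++----------------------------
136 +++++++++++++++++++++++++++++++++++-----------------------------
139 +++++++++++++++++++++++++++++++++++-----------------------------
142 +++++++++++++++++++++++++++++++++++-----------------------------
145 +++++++++++++++++++++++++++++++++++-----------------------------
148 ++++++++++++++++++++++++++++++++++------------------------------
u0 260
```

```bash
cat > blade.py <<'E'
from h import *
np.set_printoptions(precision=4,suppress=True,linewidth=250)
def blade(w,c,z):
    u,v=proj(w,[c])[0].astype(int);x0,y0=u-75,max(v-25,0)
    h=cv2.cvtColor(w["bgr"],cv2.COLOR_BGR2HSV)[y0:v+25,x0:u+75]
    m=((h[...,1]<70)&(h[...,2]>60)).astype(np.uint8)
    n,l,st,ce=cv2.connectedComponentsWithStats(m)
    ks=[i for i in range(1,n) if st[i][4]>60];m=np.isin(l,ks)
    p=np.argwhere(m)[:,::-1]+[x0,y0]
    r=cv2.minAreaRect(p.astype(np.float32));b=cv2.boxPoints(r);P=plane(w,b,z)
    e=[P[1]-P[0],P[2]-P[1]];e.sort(key=np.linalg.norm);L=e[1]*np.sign(e[1][1])
    print("rect",r,"mid",P.mean(0),"size",[np.linalg.norm(x) for x in e],"blade dir deg",np.degrees(np.arctan2(L[1],L[0])))
    return r[0],P.mean(0)
E
python3 - <<'E'
from blade import *
w=np.load("pics/d1.npy",allow_pickle=True).item();blade(w,[.439,-.015,.118],.118)
g=cv2.cvtColor(w["bgr"],cv2.COLOR_BGR2GRAY)
print("row78",g[78,300:350]);print("col320",g[60:112,320]);print("row88",g[88,276:292],g[88,356:374])
s=ctrl.get_state();print(s["position"],s["time"])
E
```

```text
rect ((324.045654296875, 88.98321533203125), (9.810741424560547, 80.17744445800781), 88.23760986328125) mid [ 0.4372 -0.0147  0.118 ] size [np.float64(0.00869385622862164), np.float64(0.0748266409912008)] blade dir deg 99.65872893734105
row78 [105 106 107 108 106 106 106 105 105 104 100 164 182 180 177 177 179 182 186 188 187 187 185 184 181 181 183 185 184 185 186 183  83  87  87  85  86  85  80  60  49  51  53  48  49  49  51  50  49  49]
col320 [160 158 158 157 154 155 152 153 142 102 118 162 178 181 182 184 186 188 187 187 186 185 185 183 181 180 182 183 182 186 185 183 185 184 184 182 180 180 182 160 136  58  52  53  53  50  53  51  53  55  56  52]
row88 [107 108 108 107 107 108 104 117 242 255 253 252 252 251 252 251] [133 129 128 128 132 132 128 134 131  43  47  48  49  49  48  49  48  62]
[ 0.5306 -0.0049  0.2793] 14.675
```

Request:
send_rows:
  steps:
    - {"tx": 0.5, "ty": 0, "tz": 0, "turn": 0, "grip": 0.9}
    - {"tx": 0.4, "ty": 0, "tz": 0, "turn": 0, "grip": 0.9}
    - {"tx": 0, "ty": 0, "tz": 0, "turn": 0, "grip": 0.9}
    - {"tx": 0, "ty": 0, "tz": 0, "turn": 0, "grip": 0.9}

```text
time: 15.18
position: [0.4777, -0.012, 0.2794]
tool_rot: [-0.22, 3.133, 0.0]
ft_force: [-0.1, -0.3, 0.5]
grip_width: 0.901
grip_force: 0.0
```

```bash
python3 - <<'E'
from blade import *
w=grab("wrist");np.save("pics/d2.npy",w,allow_pickle=True)
d1=np.load("pics/d1.npy",allow_pickle=True).item()
a,_=blade(d1,[.439,-.015,.118],.118);b,_=blade(w,[.439,-.015,.118],.118);print(tri([(d1,a),(w,b)]))
s=ctrl.get_state();print(s["position"],R.from_rotvec(s["tool_rot"]).as_matrix().round(4).tolist())
u,v=proj(w,[[.439,-.015,.158]])[0].round().astype(int);print(u,v)
hsv=cv2.cvtColor(w["bgr"],cv2.COLOR_BGR2HSV)
y0=max(v-30,0);A=hsv[y0:v+30:2,u-60:u+60:2]
for r in range(A.shape[0]):
    print(f"{y0+2*r:3d}","".join("#" if s<70 and V>60 else "." if V<75 else "o" if (s>150 and V>170) else "+" if V>110 else "-" for h,s,V in A[r]))
E
```

```text
rect ((324.045654296875, 88.98321533203125), (9.810741424560547, 80.17744445800781), 88.23760986328125) mid [ 0.4372 -0.0147  0.118 ] size [np.float64(0.00869385622862164), np.float64(0.0748266409912008)] blade dir deg 99.65872893734105
rect ((323.3893737792969, 139.8002471923828), (15.783661842346191, 77.1102066040039), 88.78113555908203) mid [ 0.4312 -0.0155  0.118 ] size [np.float64(0.015334817842546832), np.float64(0.0751443745137147)] blade dir deg 99.15148479019899
(array([ 0.4356, -0.0145,  0.078 ]), np.float64(3.5626592747231975e-05))
[ 0.4778 -0.012   0.2793] [[-0.9901, -0.1401, 0.0008], [-0.1401, 0.9901, -0.0001], [-0.0008, -0.0002, -1.0]]
323 154
124 +++++++++++++++++++++++++++++++.......................------
126 +++++++++++++++++++++++++++++++.......................----+-
128 ++++++++++++++++++++++++++++++...................-....--+---
130 ++++++++++++++++++++++++++++++........................-+-+--
132 ++++++++++++++++++++++++-+###################.........-+++-+
134 ++++++++++++++.##########------------#########........-+++++
136 ++++++++++++++##########+------------###
[... 815 characters left out ...]
++++++++++++++o++++++++++++-----------------------
164 +++++++++++++++++++-+++++---+-------------------------------
166 +++++---+++----------+++++++--------------------------------
168 +++------------------+++++++--------------------------------
170 +++---------------------------------------------------------
172 +++---------------------------------------------------------
174 +++---------------------------------------------------------
176 +++---------------------------------------------------------
178 ++++--------------------------------------------------------
180 +++-------------------------------------------------------+-
182 +++---------------------------------------------------------
```

```bash
python3 - <<'E'
from h import *
np.set_printoptions(precision=4,suppress=True)
a=np.load("pics/d1.npy",allow_pickle=True).item();b=np.load("pics/d2.npy",allow_pickle=True).item()
print("grip top tri",tri([(a,(324.7,85.2)),(b,(324,150.5))]))
print(plane(a,[(324.7,85.2)],.158),plane(b,[(324,150.5)],.158))
print("blade top a",plane(a,[(284,90),(365,88)],.118),"b",plane(b,[(285,145.5),(363,144.5)],.118))
print("blade tri L,R",tri([(a,(284,90)),(b,(285,145.5))]),tri([(a,(365,88)),(b,(363,144.5))]))
E
```

```text
grip top tri (array([ 0.4357, -0.0147,  0.1572]), np.float64(3.074786247118536e-05))
[[ 0.4358 -0.0147  0.158 ]] [[ 0.4356 -0.0147  0.158 ]]
blade top a [[ 0.4433 -0.0517  0.118 ]
 [ 0.431   0.0232  0.118 ]] b [[ 0.4419 -0.0522  0.118 ]
 [ 0.4303  0.0238  0.118 ]]
blade tri L,R (array([ 0.4431, -0.0529,  0.1092]), np.float64(0.00016970462872560924)) (array([0.4307, 0.024 , 0.1144]), np.float64(0.00034628787789705803))
```

Grip top triangulates to z 0.157 (expected 0.158) at (0.436, -0.0147), and the blade direction is about 98.9°. I go down on the grip.

Request:
send_rows:
  steps:
    - {"tx": 0, "ty": 0, "tz": 0, "turn": -0.1, "grip": 0.9}
    - {"tx": 0.35, "ty": 0.03, "tz": 0.1, "turn": 0, "grip": 0.9}
    - {"tx": 0.34, "ty": 0.03, "tz": 0.5, "turn": 0, "grip": 0.9}
    - {"tx": 0, "ty": 0, "tz": 0.6, "turn": 0, "grip": 0.9}
    - {"tx": 0, "ty": 0, "tz": 0.5, "turn": 0, "grip": 0.9}
    - {"tx": 0, "ty": 0, "tz": 0.4, "turn": 0, "grip": 0.9}
    - {"tx": 0, "ty": 0, "tz": 0.3, "turn": 0, "grip": 0.9}
    - {"tx": 0, "ty": 0, "tz": 0, "turn": 0, "grip": 0.9}
    - {"tx": 0, "ty": 0, "tz": 0, "turn": 0, "grip": 0.9}

```text
time: 16.35
position: [0.4362, -0.015, 0.1358]
tool_rot: [-0.243, 3.131, -0.0]
ft_force: [0.6, 0.0, -0.3]
grip_width: 0.899
grip_force: 0.0
```

Request:
send_rows:
  steps:
    - {"tx": 0, "ty": 0, "tz": 0, "turn": 0, "grip": 0.1}
    - {"tx": 0, "ty": 0, "tz": 0, "turn": 0, "grip": 0.1}
    - {"tx": 0, "ty": 0, "tz": 0, "turn": 0, "grip": 0.1}
    - {"tx": 0, "ty": 0, "tz": 0, "turn": 0, "grip": 0.1}
    - {"tx": 0, "ty": 0, "tz": 0, "turn": 0, "grip": 0.1}
    - {"tx": 0, "ty": 0, "tz": 0, "turn": 0, "grip": 0.1}
    - {"tx": 0, "ty": 0, "tz": 0, "turn": 0, "grip": 0.1}
  newtons: 35

```text
time: 17.23
position: [0.4355, -0.015, 0.1351]
tool_rot: [0.243, -3.132, -0.0]
ft_force: [-0.8, 0.4, -0.1]
grip_width: 0.272
grip_force: 34.9
```

Request:
send_rows:
  steps:
    - {"tx": 0, "ty": 0, "tz": -0.2, "turn": 0, "grip": 0.1}
    - {"tx": 0, "ty": 0, "tz": -0.4, "turn": 0, "grip": 0.1}
    - {"tx": 0, "ty": 0, "tz": -0.6, "turn": 0, "grip": 0.1}
    - {"tx": 0, "ty": 0, "tz": -0.8, "turn": 0, "grip": 0.1}
    - {"tx": 0, "ty": 0, "tz": -0.8, "turn": 0, "grip": 0.1}
    - {"tx": -0.4, "ty": -0.2, "tz": 0, "turn": 0, "grip": 0.1}
    - {"tx": -0.7, "ty": -0.35, "tz": 0, "turn": 0, "grip": 0.1}
    - {"tx": -0.7, "ty": -0.32, "tz": 0, "turn": 0, "grip": 0.1}
    - {"tx": -0.5, "ty": -0.2, "tz": 0, "turn": 0, "grip": 0.1}
    - {"tx": -0.24, "ty": -0.1, "tz": 0, "turn": 0, "grip": 0.1}
    - {"tx": 0, "ty": 0, "tz": 0, "turn": 0, "grip": 0.1}

```text
time: 18.6
position: [0.5973, -0.0609, 0.3027]
tool_rot: [0.243, -3.131, 0.002]
ft_force: [-0.8, 0.2, -1.6]
grip_width: 0.272
grip_force: 35.0
```

Request:
send_rows:
  steps:
    - {"tx": 0, "ty": 0, "tz": 0, "turn": 1, "grip": 0.1}
    - {"tx": 0, "ty": 0, "tz": 0, "turn": 1, "grip": 0.1}
    - {"tx": 0, "ty": 0, "tz": 0, "turn": 1, "grip": 0.1}
    - {"tx": 0, "ty": 0, "tz": 0, "turn": 1, "grip": 0.1}
    - {"tx": 0, "ty": 0, "tz": 0, "turn": 1, "grip": 0.1}
    - {"tx": 0, "ty": 0, "tz": 0, "turn": 1, "grip": 0.1}
    - {"tx": 0, "ty": 0, "tz": 0, "turn": 1, "grip": 0.1}
    - {"tx": 0, "ty": 0, "tz": 0, "turn": 1, "grip": 0.1}
    - {"tx": 0, "ty": 0, "tz": 0, "turn": 1, "grip": 0.1}
    - {"tx": 0, "ty": 0, "tz": 0, "turn": 1, "grip": 0.1}
    - {"tx": 0, "ty": 0, "tz": 0, "turn": 1, "grip": 0.1}
    - {"tx": 0, "ty": 0, "tz": 0, "turn": 0.33, "grip": 0.1}

```text
time: 20.1
position: [0.596, -0.0602, 0.3035]
tool_rot: [-2.057, -2.372, -0.001]
ft_force: [0.4, 0.5, -2.6]
grip_width: 0.275
grip_force: 35.0
```

Request:
send_rows:
  steps:
    - {"tx": 0, "ty": 0, "tz": 0, "turn": 0, "grip": 0.1}
    - {"tx": 0, "ty": 0, "tz": 0, "turn": 0, "grip": 0.1}

```text
time: 20.35
position: [0.5966, -0.0605, 0.3034]
tool_rot: [-2.054, -2.376, -0.001]
ft_force: [-0.1, -0.3, -2.0]
grip_width: 0.271
grip_force: 35.0
```

```bash
python3 - <<'E'
from h import *
np.set_printoptions(precision=4,suppress=True,linewidth=250)
s=ctrl.get_state();print(s["time"],s["position"],R.from_rotvec(s["tool_rot"]).as_matrix().round(4).tolist(),s["ft_force"],s["grip_width"])
for n in("wrist","top","side"):np.save(f"pics/e_{n}.npy",grab(n),allow_pickle=True)
w=np.load("pics/e_wrist.npy",allow_pickle=True).item()
y=np.radians(8.2);S=np.array([.5968,-.061,.028]);ex=np.array([np.cos(y),np.sin(y),0]);ey=np.array([-np.sin(y),np.cos(y),0])
print("slot L,R,mid proj",proj(w,[S-.041*ex,S+.041*ex,S]))
print("divider lower edge expected",proj(w,[s["position"]+np.array([0,0,-.127])+k*.038*ex for k in(-1,1)]))
hsv=cv2.cvtColor(w["bgr"],cv2.COLOR_BGR2HSV)
A=hsv[120:300:4,240:400:2]
for r in range(A.shape[0]):
    print(f"{120+4*r:3d}","".join("#" if s<70 and V>60 else "." if V<75 else "o" if (s>150 and V>170) else "+" if V>110 else "-" for h,s,V in A[r]))
E
```

```text
20.35 [ 0.5966 -0.0605  0.3034] [[-0.1445, 0.9895, 0.0], [0.9895, 0.1445, 0.0011], [0.001, 0.0002, -1.0]] [-0.1276 -0.3201 -2.0433] 0.27094451644712264
slot L,R,mid proj [[291.3798 164.6734]
 [351.067  164.6878]
 [321.2253 164.6796]]
divider lower edge expected [[280.2442 194.6931]
 [362.8542 194.7079]]
120 +++++++++++++++++-+++++++++++++++++++++++++++++++++++++++++++++-++++++++++++++++
124 +++++++++++++++++-+++++++++++++++++++++++++++++++++++++++++++++-+++-++++++++++++
128 ++++++++++++++oooo##+++++++++++++++++++++++++++++++++++++++++++-+++-++++++++++++
132 ++++++++++++++oooo###++++++++++++++++++++++++++++++++++++++++++-++++++++++++++++
136 ++++++++++++++oooo###++++++++++++++++++++++++++++++++++++++++++-++++++++++++++++
140 ++++++++++++++oooo##+++++++++++++++++++++++++++++++++++++++++++-++++++++++++++++
144 ++++++++++++++oooo+#++++++++++++++++++++++++++++++++++++++++++++++++++++++++++++
148 ++++++++++++++oooo+#++++++++++++++++++++++++++++++++++++++++++++++++++++++++++++
152 +++++++++++++++ooo+#++++++++++++++++++++++++++++++++++++++++++++++++++++++++++++
156 +++++++++++++++ooo+#++++++
[... 2329 characters left out ...]
....................
268 ...........+---.............+++++++++++++++++++++++++-.............--+..........
272 ..........-+---.............+++++++++++++++++++++++++-............---++.........
276 ..........++---.............+++++++++++++++++++++++++-............----+.........
280 ..........++-########################################################-++........
284 ..........++#########################################################-++........
288 .........++-#########################################################-++........
292 .........++-#########################################################-++........
296 .........o+-#########################################################-++........
```

```bash
python3 - <<'E'
from h import *
np.set_printoptions(linewidth=300)
w=np.load("pics/e_wrist.npy",allow_pickle=True).item();g=cv2.cvtColor(w["bgr"],cv2.COLOR_BGR2GRAY)
for c in(284,296,306,322,336,344,350):print(c,g[150:215,c])
for r in(160,164,168,172):print(r,g[r,280:300],g[r,340:362])
for r in(200,206,214):print(r,"L",g[r,262:284],"R",g[r,360:382])
E
```

```text
284 [139 139 140 139 139 139 140 136 137 137 138 139 138 138 137 138 133 129 125 125 125 125 127 125 122 117 113 237 234 233 233 232 234 234 233 234 234 233 234 234 234 235 239 185 102 104 103 105 104 105 104 105 106 106 105 106 107 105 105 105 106 103 104 104 104]
296 [147 147 146 147 146 148 147 146 148 147 148 150 134 133 131 129  96 108 108 145 148 148 147 147 146 137 249 248 246 246 246 246 246 246 246 246 247 247 247 247 247 247 250 210 100 101 103 104 105 102 105 102 104 104 105 104 104 103 105 102 104 105 103 104 104]
306 [153 153 155 154 153 151 153 152 150 153 151 152 142 152 153 154 108 103 104 139 140 139 135 151 248 248 137 135 135 120 121 134 145 145 147 148 149 150 152 153 155 172 127 115 105 107 104 105 105 104 104 105 105 104 105 105 104 105 104 103 104 103 103 104 104]
322 [142 143 142 142 141 143 142 142 143 142 143 142 143 160 160 164 115 110 106 142 143 143 142 142 143 141 143 142 137 123 123 138 154 154 153 151 152 153 153 153 152 172 128 116 102 103 103 102 105 104 104 103 105 105 105 105 106 106 105 105 104 104 106 105 106]
336 [151 150 149 150 150 149 150 151
[... 1329 characters left out ...]
6 146 146 149 152 156 154 150 147 148 146 146] [160 158 157 156 155 153 150 145 144 145 146 149 152 153 151 147 147 146 147 151 152 153]
200 L [164 165 164 163 161 162 161 160 156 160 172 172 172 173 154 100 103 105 103 104 105 105] R [104 103 103 102 104 141 176 170 169 167 166 131 177 175 175 175 175 177 176 174 172 173]
206 L [168 166 164 165 160 161 161 160 158 145 175 156  99 105 106 103 104 105 105 104 105 105] R [106 105 103 104 104 103 103 111 175 176 169 175 176 176 175 175 176 176 173 172 170 172]
214 L [166 165 163 163 162 161 162 160 111 101 103 104 104 104 103 104 104 103 105 104 105 104] R [103 103 105 106 105 106 104 103 103 104 107 145 180 177 175 176 174 173 172 172 174 178]
```

```bash
python3 - <<'E'
from h import *
np.set_printoptions(precision=4,suppress=True)
w=np.load("pics/e_wrist.npy",allow_pickle=True).item()
p=np.array([.5966,-.0605,.3034]);ex=np.array([.9895,.1445,0]);ey=np.array([-.1445,.9895,0])
sl=plane(w,[(320.8,161.7),(320.8,168.8),(320.8,165.25),(290.7,165.3),(351,165.3)],.028)
q=sl-p;print("slot rel TCP x,y",np.c_[q@ex,q@ey])
b=plane(w,[(320.7,193.0),(284,193.2),(350,192.9)],p[2]-.127);q=b-p;print("blade +face bottom rel",np.c_[q@ex,q@ey])
E
```

```text
slot rel TCP x,y [[-0.0005  0.0036]
 [-0.0005 -0.0063]
 [-0.0005 -0.0013]
 [-0.0418 -0.0013]
 [ 0.0411 -0.0015]]
blade +face bottom rel [[-0.0008  0.0016]
 [-0.0345  0.0015]
 [ 0.0261  0.0017]]
```

The blade and slot line up within 0.2 mm in the same view, with matching yaw. I lower to about 10 mm above the mouth and check again.

Request:
send_rows:
  steps:
    - {"tx": 0, "ty": 0, "tz": 0.4, "turn": 0, "grip": 0.1}
    - {"tx": 0, "ty": 0, "tz": 0.6, "turn": 0, "grip": 0.1}
    - {"tx": 0, "ty": 0, "tz": 0.6, "turn": 0, "grip": 0.1}
    - {"tx": 0, "ty": 0, "tz": 0.4, "turn": 0, "grip": 0.1}
    - {"tx": 0, "ty": 0, "tz": 0.27, "turn": 0, "grip": 0.1}
    - {"tx": 0, "ty": 0, "tz": 0, "turn": 0, "grip": 0.1}
    - {"tx": 0, "ty": 0, "tz": 0, "turn": 0, "grip": 0.1}
    - {"tx": 0, "ty": 0, "tz": 0, "turn": 0, "grip": 0.1}

```text
time: 21.5
position: [0.5977, -0.0609, 0.1681]
tool_rot: [2.055, 2.374, 0.002]
ft_force: [0.5, -0.5, -2.0]
grip_width: 0.277
grip_force: 35.0
```

```bash
python3 - <<'E'
from h import *
np.set_printoptions(precision=4,suppress=True,linewidth=300)
s=ctrl.get_state();print(s["time"],s["position"],R.from_rotvec(s["tool_rot"]).as_matrix().round(4).tolist(),s["ft_force"],s["grip_width"])
w=grab("wrist");np.save("pics/f_wrist.npy",w,allow_pickle=True);g=cv2.cvtColor(w["bgr"],cv2.COLOR_BGR2GRAY)
p=s["position"];M=R.from_rotvec(s["tool_rot"]).as_matrix();ey=M[:,0];ex=M[:,1]
S=np.array([.5964,-.0618,.028])
print("slot edges y±4.5",proj(w,[S+k*.0045*ey+j*.041*ex for k in(1,-1) for j in(-1,1)]))
print("blade bottom +face",proj(w,[p+[0,0,-.127]+.0016*ey+j*.038*ex for j in(-1,1)]))
for c in(280,292,304,320,336,348,360):print(c,g[150:212,c])
E
```

```text
21.5 [ 0.5977 -0.0609  0.1681] [[-0.1434, 0.9897, 0.002], [0.9897, 0.1434, 0.0002], [-0.0001, 0.002, -1.0]] [ 0.4967 -0.5139 -2.0427] 0.2770735453999604
slot edges y±4.5 [[276.8433 186.9068]
 [362.5852 186.768 ]
 [277.2397 195.9243]
 [362.2304 195.787 ]]
blade bottom +face [[279.9179 192.9437]
 [362.6748 192.8099]]
280 [163 164 163 162 163 163 164 163 164 162 162 163 163 163 164 163 164 162 163 163 165 163 164 164 164 164 165 164 165 165 164 165 165 166 165 165 166 151 155 157 150 108 101 111 114 116 114 115 113 113 114 113 114 113 114 113 113 113 114 114 115 115]
292 [156 156 155 155 153 154 155 155 154 154 155 154 155 154 153 154 154 155 153 154 154 154 154 153 154 155 154 154 154 153 154 155 156 154 154 155 154 147 159 160 138 118 125 115 112 112 112 115 112 114 114 113 114 113 114 113 112 111 113 111 111 111]
304 [173 173 173 173 173 172 173 173 173 174 175 174 172 172 172 173 173 173 174 173 171 171 172 172 171 172 171 171 173 171 171 171 170 170 169 171 173 147 159 160 138 113 114 117 115 117 115 115 115 113 115 116 115 114 116 115 113 114 115 116 116 115]
320 [156 155 155 157 
[... 294 characters left out ...]
169 168 168 170 168 170 170 169 170 169 170 170 169 168 169 169 169 169 169 168 170 170 160 149 155 159 123 117 126 115 112 115 115 112 113 113 111 114 112 113 115 111 112 114 114 113 114 113]
348 [176 175 175 177 175 174 176 174 175 174 173 175 174 175 173 174 174 175 174 175 174 175 174 175 176 173 172 173 173 173 173 173 174 173 173 175 165 161 171 173 136 123 121 114 110 113 112 113 112 113 112 113 113 112 114 112 113 111 113 114 114 112]
360 [165 166 166 166 164 165 165 165 166 167 165 166 166 165 165 164 165 165 166 166 165 164 164 165 165 163 165 165 164 163 164 164 162 163 164 165 158 102 101 102 102 103 115 114 112 112 113 113 113 111 113 113 113 115 114 115 114 114 113 116 113 113]
```

The view confirms it: slot +y edge at row 187, blade edge at row 193, about 0.7 mm off centre. I correct that and go down slowly.

Request:
send_rows:
  steps:
    - {"tx": 0.012, "ty": -0.01, "tz": 0.1, "turn": 0, "grip": 0.1}
    - {"tx": 0, "ty": 0, "tz": 0.08, "turn": 0, "grip": 0.1}
    - {"tx": 0, "ty": 0, "tz": 0.06, "turn": 0, "grip": 0.1}
    - {"tx": 0, "ty": 0, "tz": 0.06, "turn": 0, "grip": 0.1}
    - {"tx": 0, "ty": 0, "tz": 0, "turn": 0, "grip": 0.1}

```text
time: 22.18
position: [0.5961, -0.0601, 0.1486]
tool_rot: [-2.056, -2.375, 0.001]
ft_force: [0.1, -0.3, -1.8]
grip_width: 0.27
grip_force: 35.0
```

It has entered the slot by 6 mm with no resistance. I continue down to the bottom.

Request:
send_rows:
  steps:
    - {"tx": 0, "ty": 0, "tz": 0.08, "turn": 0, "grip": 0.1}
    - {"tx": 0, "ty": 0, "tz": 0.08, "turn": 0, "grip": 0.1}
    - {"tx": 0, "ty": 0, "tz": 0.07, "turn": 0, "grip": 0.1}
    - {"tx": 0, "ty": 0, "tz": 0.03, "turn": 0, "grip": 0.1}
    - {"tx": 0, "ty": 0, "tz": 0, "turn": 0, "grip": 0.1}

```text
time: 22.8
position: [0.5964, -0.0602, 0.1334]
tool_rot: [2.056, 2.375, 0.0]
ft_force: [-0.5, -0.0, -1.6]
grip_width: 0.276
grip_force: 35.0
```

Request:
send_rows:
  steps:
    - {"tx": 0, "ty": 0, "tz": 0.02, "turn": 0, "grip": 0.1}
    - {"tx": 0, "ty": 0, "tz": 0, "turn": 0, "grip": 0.4}
    - {"tx": 0, "ty": 0, "tz": 0, "turn": 0, "grip": 0.6}
    - {"tx": 0, "ty": 0, "tz": 0, "turn": 0, "grip": 0.6}
    - {"tx": 0, "ty": 0, "tz": 0, "turn": 0, "grip": 0.6}
    - {"tx": 0, "ty": 0, "tz": -0.2, "turn": 0, "grip": 0.6}
    - {"tx": 0, "ty": 0, "tz": -0.6, "turn": 0, "grip": 0.6}
    - {"tx": 0, "ty": 0, "tz": -0.8, "turn": 0, "grip": 0.6}
    - {"tx": 0, "ty": 0, "tz": -0.8, "turn": 0, "grip": 0.6}
    - {"tx": 0, "ty": 0, "tz": 0, "turn": 0, "grip": 0.6}

```text
time: 24.05
position: [0.5985, -0.0612, 0.2811]
tool_rot: [2.053, 2.37, 0.009]
ft_force: [-0.1, -0.7, -0.9]
grip_width: 0.602
grip_force: 0.0
```

Request:
send_rows:
  steps:
    - {"tx": -0.8, "ty": 0, "tz": 0, "turn": 0, "grip": 0.6}
    - {"tx": -0.8, "ty": 0, "tz": 0, "turn": 0, "grip": 0.6}
    - {"tx": -0.4, "ty": 0, "tz": 0, "turn": 0, "grip": 0.6}
    - {"tx": 0, "ty": 0, "tz": 0, "turn": 0, "grip": 0.6}
    - {"tx": 0, "ty": 0, "tz": 0, "turn": 0, "grip": 0.6}
    - {"tx": 0, "ty": 0, "tz": 0, "turn": 0, "grip": 0.6}

```text
time: 24.8
position: [0.6138, -0.1768, 0.276]
tool_rot: [-2.052, -2.378, -0.001]
ft_force: [0.1, -0.5, -0.5]
grip_width: 0.6
grip_force: 0.0
```

```bash
python3 - <<'E'
from h import *
np.set_printoptions(precision=4,suppress=True,linewidth=300)
s=ctrl.get_state();print(s["time"],s["position"],s["ft_force"],s["grip_width"])
w=grab("wrist")
ey=np.array([-.1443,.9895,0]);ex=np.array([.9895,.1443,0]);S=np.array([.5964,-.0615,0])
print("expect grip top corners",proj(w,[S+[0,0,.156]+i*.012*ex+j*.012*ey for i in(-1,1) for j in(-1,1)]))
print("expect blade top ends",proj(w,[S+[0,0,.116]+i*.038*ex for i in(-1,1)]))
C=S-.0435*ey;print("expect cap centre, body top corners",proj(w,[C+[0,0,.163]]+[C+[0,0,.128]+i*.025*ex+j*.025*ey for i in(-1,1) for j in(-1,1)]))
hsv=cv2.cvtColor(w["bgr"],cv2.COLOR_BGR2HSV)
A=hsv[0:130:3,260:390:2]
for r in range(A.shape[0]):
    print(f"{3*r:3d}","".join("#" if s<70 and V>60 else "." if V<75 else "o" if (s>150 and V>170) else "+" if V>110 else "-" for h,s,V in A[r]))
E
```

```text
24.8 [ 0.6138 -0.1768  0.276 ] [ 0.0764 -0.4737 -0.4791] 0.5997077241388847
expect grip top corners [[306.0173  71.8473]
 [305.6155  38.7692]
 [335.9774  71.858 ]
 [336.4304  38.7819]]
expect blade top ends [[279.2509  61.8508]
 [362.5633  61.8818]]
expect cap centre, body top corners [[320.9847 112.8502]
 [294.2602 139.2608]
 [292.9142  82.6169]
 [347.4983 139.2737]
 [348.9254  82.6358]]
  0 +++-##++++++##+++++++#########+#########+#########+++####+ooooo++
  3 +++-++++++++##+++++++#########+###################+++####+oooo+++
  6 +++-++++++++##+++++++#########+###################++#####+oooo+++
  9 +++.++++++++###++++++#############################+++####+oooo+++
 12 +++.++++++++###++++++############################+++#####+oooo+++
 15 +++-++++++++###++++++#########+##################+++#####+oooo+++
 18 +++-++++++++++###++++#############################++#####-oooo+++
 21 +++-++++++++++++#++++#############################++#####-oooo+++
 24 +++++++++++++++++++++##########+#################+++#####+oooo+++
 27 +++++++++++++++++++#+##########++#################+######+oooo+++
 30 ++++
[... 1671 characters left out ...]

102 +oooo+##+++++++++#######..............#######++++++++++++++++-+++
105 ++oooo##+++++++++######................######++++++++++++++++++++
108 ++oooo##+++++++++#####.................#####+++++++++++-+++++++++
111 ++oooo##++++#++++#####.................#####+++++++++++-+++++++++
114 ++oooo+#++++###++######................#####+++++++++++.+++++++++
117 ++oooo##++++###########................#####+++++++++++.+++++++++
120 ++oooo+#++++############..............######+++++++++++-+++++++++
123 ++oooo+#+++++++++#######.............#######+++++++++++-+++-++++-
126 ++oooo+#+++++++++#########..........########+++++++++++-+++-++++-
129 ++oooo+#+++++++++##############.############+++++++++++-+++-+++++
```

The divider (grip top rows 38–72, blade ends at columns 280 and 361) and the tin (body from row 84, cap centre about row 112) are where their seated poses project to. The gripper is clear, so I hand the job in.

```bash
python3 -c "
from bench import ctrl
print(ctrl.close_job())"
```

```text
the job is handed in; nothing more can be done
None
```

The tin stands upright between the slot and the jar, the divider is fully home in the slot, the jar and tub stayed where they were as far as the pictures show, and the job is handed in at about 25 s; no verdict came back.

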